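# Find the junction box with the broken nut weld

### The job

Each of the two closed junction boxes with a clear cover has a nut on a stub inside; in one box the nut is fast, in the other its weld is broken and it only sits there. Pick the boxes up and shake them, one after the other as far as needed, until you find the one whose nut comes loose from its stub, and set that box down upright inside the open tray. The sound box must end standing upright on the bare table top, outside the tray.

Things in the scene. Friction and masses are not known exactly. Their poses are not given: they have to be found in the camera images.
- box_1: One of two identical closed junction boxes of bare aluminium with a clear cover, 80 x 50 x 42 mm (x, y, z), loose, about 0.24 kg (0.15 to 0.35 kg) with its nut, smooth upright sides, standing on the table top. Origin: centre of its underside; x along its 80 mm length, z up. Best held across its 50 mm width. Floor, walls and cover are 4 mm thick; a round stub, 9 mm across and 5 mm high, stands in the middle of the floor inside.
- box_2: One of two identical closed junction boxes of bare aluminium with a clear cover, 80 x 50 x 42 mm (x, y, z), loose, about 0.24 kg (0.15 to 0.35 kg) with its nut, smooth upright sides, standing on the table top. Origin: centre of its underside; x along its 80 mm length, z up. Best held across its 50 mm width. Floor, walls and cover are 4 mm thick; a round stub, 9 mm across and 5 mm high, stands in the middle of the floor inside.
- nut_1: Steel hex nut, 19 mm across flats, 10 mm high, seen in box_1. Origin: centre of its underside, at first 9 mm above the box's, centred on the stub. Fast to the stub in one box; in the other loose (friction 0.12): shaking the lifted box briskly (over 3 m/s2, 50 mm strokes) or tipping it 15 to 20 degrees makes it slip off onto the box floor, where it stays, 9 to 30 mm from the middle.
- nut_2: Steel hex nut, 19 mm across flats, 10 mm high, seen in box_2. Origin: centre of its underside, at first 9 mm above the box's, centred on the stub. Fast to the stub in one box; in the other loose (friction 0.12): shaking the lifted box briskly (over 3 m/s2, 50 mm strokes) or tipping it 15 to 20 degrees makes it slip off onto the box floor, where it stays, 9 to 30 mm from the middle.
- tray: Open rectangular tray of dark sheet steel, fixed to the table, 150 x 130 x 16 mm (x, y, z) outside, walls and floor 3 mm thick, empty. Origin: centre of its underside, on the table; the inner floor lies 3 mm above it. Room for one box in any direction. (A cut-off saw, up to 0.31 m high, stands before the left front corner of the table: rise clear of it first.)

How it is judged:
By the outcome, as a careful person would: the job done as asked, in the order asked, and still so for the second after the job is handed in, with the robot touching nothing.
It also fails if it takes over 70 s, if anything falls off the work surface, if the arm or the gripper's body presses on something with over 40 N, if the wrist force passes 120 N, or if a joint passes its speed limit or range.

### The arm

A 7-joint arm with a two-finger parallel gripper is mounted at the origin on a cart in front of the work surface, level with it; the furniture and walls round the work are solid. World frame = base frame: x ahead of the robot, y to its left, z up, the work surface at z = 0. Lengths are in mm, angles in rad, forces in N, time in s.
With the tool pointing down it reaches from about 350 to 900 mm from the base axis. Payload 7.2 kg.
Tool frame: the origin (TCP) lies on the centre line of the jaws, within the pads' length; the fingertips stand 17 mm ahead of it and the grasp point (between the pads) lies 2 mm behind it (env.tips_ahead is the distance from the TCP to the fingertips, in mm); z points along the fingers, y is the direction in which the jaws open and shut (so a half turn about z gives the same grasp; the last joint's range is limited). The gripper opens to 85 mm and grips with 20 to 120 N. Pads are 22 mm wide; open, the fingers measure 114 mm over their backs; the gripper's body (76 mm by 85 mm) begins 54 mm behind the grasp point. The pads swing forward as they close: fully open they stand 13 mm farther back than shut.
Start: joints at [1.087, 0.411, -0.013, 1.596, 0.006, 1.134, -0.082], TCP at [252.44, -571.754, 224.797] pointing down, gripper open.
Joint ranges: [-2.95, 2.95], [-0.29, 1.99], [-1.47, 1.44], [0.14, 2.54], [-1.03, 4.17], [0.13, 1.85], [-2.86, 2.86]. Speed limits (rad/s): [2.39, 2.39, 3.01, 3.01, 3.14, 3.14, 3.14].

### API

Orientations are given as a unit quaternion [x, y, z, w].
In Python, from rig import env gives the robot as it stands.
- The arm moves only by the tool drive_tool, never from a script. Its argument "plan" is a list of rows, each a list of 3 entries, a list of its own where there are three numbers: the shift along the tool's x, y, z in mm, then the turn, a rotation vector about the tool's x, y, z in rad, then the opening, from -1 (shut) to 1 (fully open), so that 0 is half open. A call has 1 to 10 rows; each row is the pose to reach, as a shift and turn from the pose commanded when the call began, along the tool's axes at that moment; what a row does not reach only later rows make up. A row lasts 1/10 s, in which the tool goes at most 50 mm and 8.59 degrees, less where a joint would pass 70% of its speed; a pose out of reach is approached as far as the arm can. A call with a gripper value outside its range is refused whole. The fingers move at their own pace and stop on an object; the grip force is fixed at half the most. Time passes only in rows, so rows that repeat a pose let the fingers close. It gives the time, the measured TCP pose, the force and the opening at its end, in the units of the state.
- env.get_obs(): the state, without advancing time (a new reading comes with each control period).
- env.read_camera(name): name is "side" or "top"; returns a dict with "img" (420x560x3 uint8, blue, green, red), "fx", "fy", "cx", "cy" (pixels), "k1" (the pictures are not rectified: a ray, as slopes to the right and down, at radius r is drawn at 1 + k1 r^2 times it, then the intrinsics apply), "origin" and "attitude" of the camera in the world. Camera axes: x right, y up, looking along -z (the intrinsics and any distortion apply to the point x, -y, -z); pixel columns grow to the right and rows downward; lengths in mm; the calibration is good to about 2 mm. A picture is of the moment at which its call begins. There is no depth.
- env.sign_off(): hands the job in, once; it reports no verdict.
Trained networks look in a picture, given as the dict that the camera call returned (one of the last four; its "shot" number tells which), for a name from the list of things; names that differ only in an ending like _2 or _b are one class to them, and where a whole thing is asked for, a point or a joint stands for the part that bears it (a point fixed in the world has none). Each returns a list of dicts, best first, with "score" (0 to 1); they miss things now and then, are a little off and sometimes report something else, mostly with a low value. They report only what shows in the picture. A call takes as long as a camera call.
- env.recognise(name, picture): "box" ([left, top, right, bottom] in pixels, round what is visible of it).
- env.silhouettes(name, picture): "region" (420x560 bool, what is visible of it) and "box" ([left, top, right, bottom] in pixels, round what is visible of it).
- env.landmark_of(name, picture): "xy" ([column, row] in pixels: a listed point, or the origin of a listed thing).
The state is a dict: "clock": time; "joint_positions": joint angles; "qd": joint speeds; "effort": joint torques, N m; "tcp_pos": TCP position; "orientation": TCP orientation; "wrist_force": force on the tool from outside, world axes, zero at the start; "torque": the same for the moment, N m; "width": finger opening in mm.
Only numpy, scipy, OpenCV 4.12 (cv2) and the standard library are available. Lean on these libraries where they do the work, as an engineer would, in place of code of your own. Each camera call takes 0.05 s, during which the arm holds its last target.

## Working session

There is one attempt and no reset: what is moved stays moved. The work goes in short steps, Python scripts to look and compute and a tool call to move; the robot and the scene stay as the last step left them, time stands still between calls to the robot, and variables do not carry over. Pictures are saved under pics/ and viewed, and the job is handed in when it is done.

Besides the shell and the picture viewer there is one more tool, called as name(argument=value, ...), one argument or row to a line, values as JSON. drive_tool: Moves the arm, as the interface text tells. Its arguments: {"type":"object","properties":{"plan":{"type":"array","items":{"type":"array"}}},"required":["plan"]}

```bash
ls; mkdir -p pics; cat > h.py <<'E'
import numpy as np, cv2
from rig import env
from scipy.spatial.transform import Rotation as R
def cam_R(p):
    a=np.array(p["attitude"],float)
    return a if a.shape==(3,3) else R.from_quat(a).as_matrix()
def ray(p,uv):
    d=np.array([(uv[0]-p["cx"])/p["fx"],(uv[1]-p["cy"])/p["fy"]])
    u=d.copy()
    for _ in range(20): u=d/(1+p["k1"]*(u@u))
    return np.array(p["origin"],float), cam_R(p)@np.array([u[0],-u[1],-1.0])
def at_z(p,uv,z):
    o,d=ray(p,uv); return o+d*(z-o[2])/d[2]
def proj(p,X):
    c=cam_R(p).T@(np.array(X,float)-np.array(p["origin"]))
    u=np.array([c[0]/-c[2],-c[1]/-c[2]]); u=u*(1+p["k1"]*(u@u))
    return np.array([p["cx"]+p["fx"]*u[0],p["cy"]+p["fy"]*u[1]])
def st():
    o=env.get_obs(); print({k:np.round(v,3).tolist() for k,v in o.items()}); return o
E
python3 - <<'E'
from h import *
st()
for n in ("top","side"):
    p=env.read_camera(n); cv2.imwrite(f"pics/{n}0.png",p["img"])
    print(n,p["origin"],p["attitude"],p["fx"],p["k1"])
    for t in ("box_1","nut_1","tray"):
        for r in env.landmark_of(t,p)[:4]: print(t,r, at_z(p,r["xy"],9 if t[0]=='n' else 0).round(1))
        if t!="nut_1":
          for r in env.silhouettes(t,p)[:3]:
            print(r["box"],r["score"]); 
            if n=="top":
              c=max(cv2.findContours(r["region"].astype(np.uint8),0,2)[0],key=cv2.contourArea)
              b=cv2.boxPoints(cv2.minAreaRect(c)); print(np.round([at_z(p,q,42 if t[0]=='b' else 16)[:2] for q in b]).tolist())
E
```

```text
pics
{'clock': 0.0, 'joint_positions': [1.087, 0.412, -0.013, 1.597, 0.006, 1.134, -0.082], 'qd': [0.0, -0.0, -0.0, -0.0, 0.002, -0.002, -0.001], 'effort': [-0.001, -60.063, 0.682, -29.941, 0.014, 0.011, -0.0], 'tcp_pos': [252.223, -571.294, 223.947], 'orientation': [0.978, 0.206, -0.0, -0.001], 'wrist_force': [0.633, -0.34, -0.458], 'torque': [0.005, -0.049, -0.014], 'width': 85.257}
top [512.06660762 204.47168595 878.11871933] [-0.00188809  0.01645162  0.70863658 -0.70537931] 418.46200919952474 0.011700210480327296
box_1 {'xy': [331.9, 148.2], 'score': 0.87} [671.8  83.8   0. ]
box_1 {'xy': [243.0, 183.2], 'score': 0.79} [598.3 271.4   0. ]
box_1 {'xy': [244.5, 270.5], 'score': 0.7} [415.6 268.7   0. ]
[226.5, 160.9, 254.8, 206.5] 0.87
[[636.0, 306.0], [638.0, 254.0], [556.0, 250.0], [553.0, 302.0]]
[313.2, 120.0, 359.4, 167.8] 0.86
[[690.0, 133.0], [724.0, 87.0], [659.0, 38.0], [624.0, 85.0]]
tray {'xy': [244.0, 269.7], 'score': 0.7} [417.3 269.8   0. ]
[211.9, 231.3, 278.1, 311.0] 0.7
[[483.0, 339.0], [494.0, 208.0], [342.0, 195.0], [332.0, 326.0]]
side [ 456.66887298 -481.49117597  603.70746238] [ 0.41370344 -0.03444044 -0.06699219  0.90729012] 544.8018335327456 -0.16665503818416758
box_1 {'xy': [367.0, 259.5], 'score': 0.94} [675.2  82.2   0. ]
box_1 {'xy': [298.6, 185.6], 'score': 0.9} [601.3 280.8   0. ]
[340.7, 223.4, 401.4, 281.1] 0.75
[272.5, 157.5, 322.1, 197.5] 0.67
tray {'xy': [195.9, 201.5], 'score': 0.98} [416.5 261.9   0. ]
[148.0, 169.5, 240.4, 230.0] 0.93
```

View pics/top0.png

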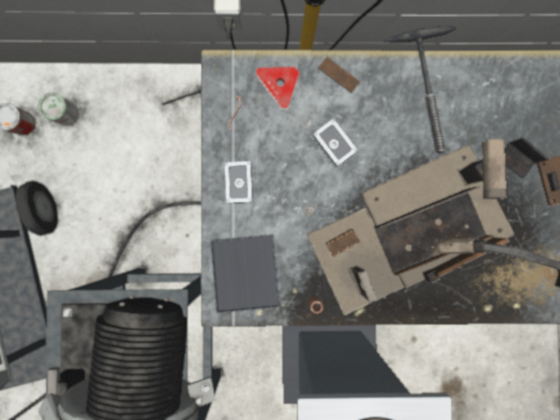

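View pics/side0.png

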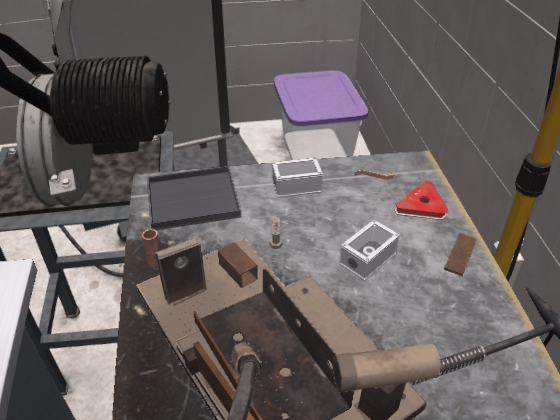

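```bash
cat >> h.py <<'E'
from scipy.optimize import minimize
def hullmask(p,x,y,yaw,L,W,H,z0=0,shape=(420,560)):
    c,s=np.cos(yaw),np.sin(yaw)
    P=[proj(p,[x+c*a-s*b,y+s*a+c*b,z]) for a in(-L/2,L/2) for b in(-W/2,W/2) for z in(z0,z0+H)]
    h=cv2.convexHull(np.round(np.array(P)*16).astype(np.int32).reshape(-1,1,2))
    m=np.zeros(shape,np.uint8); cv2.fillConvexPoly(m,h,1,shift=4); return m>0
def fit(views,x0,L,W,H,z0=0):
    def cost(v):
        return -sum((lambda m:(m&r).sum()/(m|r).sum())(hullmask(p,v[0],v[1],v[2],L,W,H,z0)) for p,r in views)
    x0=np.array(x0,float)
    s=minimize(cost,x0,method="Nelder-Mead",options=dict(initial_simplex=[x0,x0+[12,0,0],x0+[0,12,0],x0+[0,0,.15]],maxiter=200))
    return s.x.round(3),-s.fun
def sil(name,p,X,tol=30):
    best=None
    for r in env.silhouettes(name,p):
        b=r["box"]; c=np.array([(b[0]+b[2])/2,(b[1]+b[3])/2]); d=np.linalg.norm(c-proj(p,X))
        if d<tol and (best is None or d<best[0]): best=(d,r["region"])
    return None if best is None else best[1]
def plan(target,heading,tilt=(0,0)):
    """shift & rotvec in tool axes from measured pose to target with tool x at heading (rad), tool down"""
    o=env.get_obs(); R0=R.from_quat(o["orientation"])
    c,s=np.cos(heading),np.sin(heading)
    R1=R.from_matrix(np.array([[c,s,0],[s,-c,0],[0,0,-1]]).T.T)
    sh=R0.inv().apply(np.array(target)-o["tcp_pos"]); rv=(R0.inv()*R1).as_rotvec()
    print("shift",sh.round(1).tolist(),"turn",rv.round(3).tolist(),"clock",o["clock"])
E
python3 - <<'E'
from h import *
P=[env.read_camera(n) for n in("top","side")]
for nm,x0,d in(("box_1",[598,277,.04],(80,50,42)),("box_2",[674,84,.64],(80,50,42)),("tray",[415,267,.08],(150,130,16))):
    v=[(p,sil(nm,p,[x0[0],x0[1],d[2]/2])) for p in P]; v=[a for a in v if a[1] is not None]
    print(nm,len(v),fit(v,x0,*d),[fit([a],x0,*d) for a in v])
plan([252,-571,450],.415)
E
```

```text
box_1 1 (array([5.97011e+02, 2.78776e+02, 7.50000e-02]), np.float64(0.9287598944591029)) [(array([5.97011e+02, 2.78776e+02, 7.50000e-02]), np.float64(0.9287598944591029))]
box_2 2 (array([6.7642e+02, 8.4466e+01, 6.4300e-01]), np.float64(1.8795559222617717)) [(array([6.76981e+02, 8.35070e+01, 6.61000e-01]), np.float64(0.9109991603694374)), (array([6.76818e+02, 8.48400e+01, 6.51000e-01]), np.float64(0.9672340425531915))]
tray 2 (array([4.10979e+02, 2.68721e+02, 8.20000e-02]), np.float64(1.9471739391115)) [(array([4.11257e+02, 2.68416e+02, 8.20000e-02]), np.float64(0.973754908038851)), (array([4.10437e+02, 2.69069e+02, 8.10000e-02]), np.float64(0.9772209567198178))]
shift [-0.1, -0.9, -225.2] turn [0.0, -0.0, 0.001] clock 1.0
```

drive_tool(
  plan=[
    [[0,0,-50],[0,0,0],1],
    [[0,0,-100],[0,0,0],1],
    [[0,0,-150],[0,0,0],1],
    [[0,0,-200],[0,0,0],1],
    [[0,0,-230],[0,0,0],1],
    [[0,0,-230],[0,0,0],1],
  ],
)

```text
clock: 1.6
tcp_pos: [252.9, -572.7, 460.5]
orientation: [0.978, 0.206, 0.001, 0.004]
wrist_force: [0.4, -1.1, -0.2]
width: 85.5
```

drive_tool(
  plan=[
    [[34,-33,0],[0,0,0],1],
    [[68,-66,0],[0,0,0],1],
    [[102,-99,0],[0,0,0],1],
    [[136,-132,0],[0,0,0],1],
    [[170,-165,0],[0,0,0],1],
    [[204,-198,0],[0,0,0],1],
    [[238,-231,0],[0,0,0],1],
    [[272,-264,0],[0,0,0],1],
    [[306,-297,0],[0,0,0],1],
    [[330,-320,0],[0,0,0],1],
  ],
)

```text
clock: 2.6
tcp_pos: [425.5, -142.3, 454.5]
orientation: [0.978, 0.208, 0.0, -0.0]
wrist_force: [0.7, -0.0, -0.5]
width: 85.3
```

```bash
python3 -c "
from h import *
st(); plan([597,279,420],.06)"
```

```text
{'clock': 2.6, 'joint_positions': [0.585, 0.008, -0.369, 1.576, 0.003, 1.557, -0.936], 'qd': [-0.363, 0.049, -0.336, -0.042, 0.032, 0.002, -0.717], 'effort': [2.048, -33.615, 0.606, -32.558, -0.127, 0.143, 0.868], 'tcp_pos': [425.545, -142.275, 454.516], 'orientation': [0.978, 0.208, 0.0, -0.0], 'wrist_force': [0.739, -0.002, -0.48], 'torque': [-0.032, -0.019, 0.035], 'width': 85.277}
shift [327.9, -315.2, 34.7] turn [-0.0, -0.0, 0.359] clock 2.6
```

drive_tool(
  plan=[
    [[33,-32,4],[0,0,0.04],1],
    [[66,-64,8],[0,0,0.08],1],
    [[99,-96,12],[0,0,0.12],1],
    [[132,-128,16],[0,0,0.16],1],
    [[165,-160,20],[0,0,0.2],1],
    [[198,-192,24],[0,0,0.24],1],
    [[231,-224,28],[0,0,0.28],1],
    [[264,-256,32],[0,0,0.32],1],
    [[297,-288,35],[0,0,0.36],1],
    [[328,-315,35],[0,0,0.36],1],
  ],
)

```text
clock: 3.6
tcp_pos: [597.9, 277.1, 418.3]
orientation: [1.0, 0.028, -0.001, 0.0]
wrist_force: [-0.1, -0.2, -0.2]
width: 85.5
```

drive_tool(
  plan=[
    [[0,0,0],[0,0,0],1],
    [[0,0,0],[0,0,0],1],
  ],
)

```text
clock: 3.8
tcp_pos: [597.6, 275.9, 418.1]
orientation: [1.0, 0.029, -0.001, 0.0]
wrist_force: [-0.8, 0.7, -0.3]
width: 85.3
```

```bash
python3 - <<'E'
from h import *
st(); plan([597,279,31],.06)
p=env.read_camera("side"); cv2.imwrite("pics/s1.png",p["img"])
v=[(p,sil("box_1",p,[597,279,21]))]
if v[0][1] is not None: print(fit(v,[597,279,.06],80,50,42))
E
```

```text
{'clock': 3.8, 'joint_positions': [-0.133, 0.458, -0.618, 1.149, 0.259, 1.611, -2.203], 'qd': [0.039, -0.039, 0.011, 0.011, 0.0, 0.003, 0.006], 'effort': [-2.012, -60.818, -7.759, -31.945, -0.106, -0.102, -0.097], 'tcp_pos': [597.56, 275.9, 418.087], 'orientation': [1.0, 0.029, -0.001, 0.0], 'wrist_force': [-0.836, 0.735, -0.28], 'torque': [-0.045, 0.022, 0.008], 'width': 85.291}
shift [0.6, -3.3, 387.1] turn [0.001, 0.003, -0.002] clock 3.8
(array([5.97573e+02, 2.80454e+02, 4.00000e-03]), np.float64(0.9536984754376059))
```

View pics/s1.png

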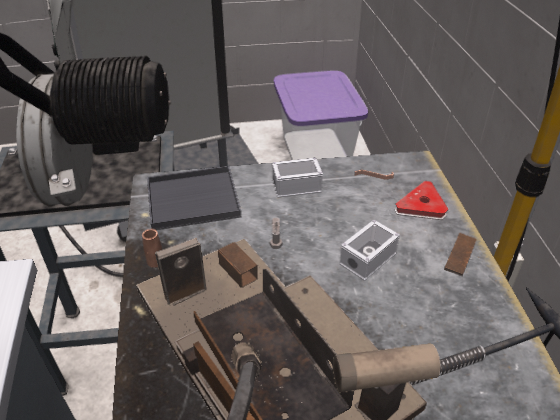

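drive_tool(
  plan=[
    [[0,-2,50],[0,0,0.01],1],
    [[0,-3,100],[0,0,0.02],1],
    [[0,-3,150],[0,0,0.02],1],
    [[0,-3,200],[0,0,0.02],1],
    [[0,-3,250],[0,0,0.02],1],
    [[0,-3,290],[0,0,0.02],1],
    [[0,-3,290],[0,0,0.02],1],
  ],
)

```text
clock: 4.6
tcp_pos: [595.2, 273.5, 124.7]
orientation: [1.0, 0.017, -0.004, 0.003]
wrist_force: [0.4, 0.1, 1.1]
width: 85.4
```

```bash
python3 - <<'E'
from h import *
st(); plan([597,279.5,31],.04)
p=env.read_camera("side"); cv2.imwrite("pics/s2.png",p["img"])
p=env.read_camera("top"); cv2.imwrite("pics/t2.png",p["img"])
E
```

```text
{'clock': 4.6, 'joint_positions': [-0.127, 0.628, -0.566, 1.582, 0.371, 1.051, -2.334], 'qd': [-0.001, -0.066, -0.033, -0.102, -0.028, 0.082, 0.023], 'effort': [-1.364, -67.586, -10.085, -26.803, 0.295, -1.258, -0.303], 'tcp_pos': [595.207, 273.525, 124.73], 'orientation': [1.0, 0.017, -0.004, 0.003], 'wrist_force': [0.362, 0.077, 1.118], 'torque': [-0.019, 0.041, -0.005], 'width': 85.381}
shift [2.7, -6.4, 93.7] turn [0.005, 0.008, -0.006] clock 4.6
```

View pics/s2.png

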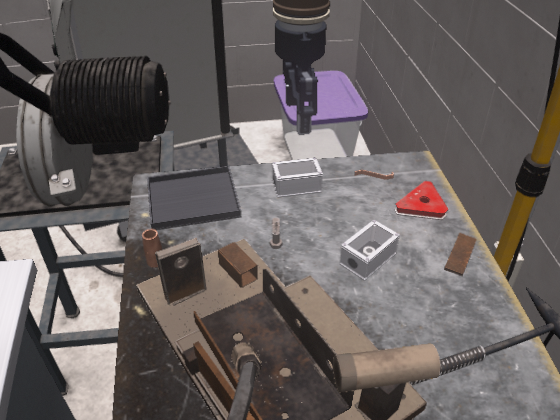

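View pics/t2.png

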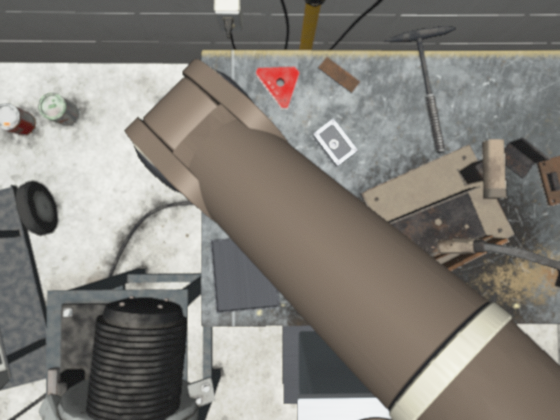

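drive_tool(
  plan=[
    [[1,-3,30],[0,0,0],1],
    [[1,-3,45],[0,0,0],1],
    [[1,-3,45],[0,0,0],1],
    [[1,-3,45],[0,0,0],1],
  ],
)

```text
clock: 5.1
tcp_pos: [599.3, 281.1, 86.5]
orientation: [1.0, 0.018, 0.001, -0.0]
wrist_force: [0.2, 0.2, 0.3]
width: 85.1
```

```bash
python3 - <<'E'
from h import *
st(); plan([597,279.5,31],.04)
E
```

```text
{'clock': 5.1, 'joint_positions': [-0.147, 0.673, -0.549, 1.602, 0.403, 0.98, -2.361], 'qd': [-0.001, -0.008, -0.005, -0.008, 0.0, -0.003, -0.002], 'effort': [0.087, -67.849, -9.291, -24.586, 0.036, 0.004, -0.014], 'tcp_pos': [599.333, 281.147, 86.493], 'orientation': [1.0, 0.018, 0.001, -0.0], 'wrist_force': [0.22, 0.194, 0.279], 'torque': [0.001, 0.033, 0.026], 'width': 85.122}
shift [-2.5, 1.6, 55.5] turn [-0.001, -0.002, -0.004] clock 5.1
```

drive_tool(
  plan=[
    [[-2,2,25],[0,0,0],1],
    [[-2,2,45],[0,0,0],1],
    [[-2,2,56],[0,0,0],1],
    [[-2,2,56],[0,0,0],1],
    [[-2,2,56],[0,0,0],1],
  ],
)

```text
clock: 5.6
tcp_pos: [597.3, 279.4, 30.0]
orientation: [1.0, 0.018, 0.001, -0.0]
wrist_force: [-0.0, 0.6, 0.5]
width: 85.4
```

drive_tool(
  plan=[
    [[0,0,0],[0,0,0],-1],
    [[0,0,0],[0,0,0],-1],
    [[0,0,0],[0,0,0],-1],
    [[0,0,0],[0,0,0],-1],
    [[0,0,0],[0,0,0],-1],
    [[0,0,0],[0,0,0],-1],
    [[0,0,0],[0,0,0],-1],
    [[0,0,0],[0,0,0],-1],
  ],
)

```text
clock: 6.4
tcp_pos: [597.2, 279.1, 30.3]
orientation: [1.0, 0.018, 0.001, -0.0]
wrist_force: [-0.9, -1.3, 6.6]
width: 46.8
```

```bash
python3 - <<'E'
from h import *
st()
E
```

```text
{'clock': 6.4, 'joint_positions': [-0.163, 0.735, -0.519, 1.642, 0.445, 0.884, -2.393], 'qd': [-0.0, -0.002, 0.001, -0.001, -0.0, 0.001, -0.0], 'effort': [-0.33, -66.786, -9.117, -22.15, 0.097, -0.703, -0.025], 'tcp_pos': [597.243, 279.122, 30.25], 'orientation': [1.0, 0.018, 0.001, -0.0], 'wrist_force': [-0.85, -1.308, 6.573], 'torque': [-0.263, 0.369, -0.029], 'width': 46.755}
```

drive_tool(
  plan=[
    [[0,0,-15],[0,0,0],-1],
    [[0,0,-50],[0,0,0],-1],
    [[0,0,-90],[0,0,0],-1],
    [[0,0,-130],[0,0,0],-1],
    [[0,0,-150],[0,0,0],-1],
    [[0,0,-150],[0,0,0],-1],
    [[0,0,-150],[0,0,0],-1],
  ],
)

```text
clock: 7.1
tcp_pos: [596.4, 278.6, 178.8]
orientation: [1.0, 0.018, 0.0, 0.0]
wrist_force: [-0.4, -0.1, -2.0]
width: 46.5
```

drive_tool(
  plan=[
    [[-25,0,0],[0,0,0],-1],
    [[25,0,0],[0,0,0],-1],
    [[-25,0,0],[0,0,0],-1],
    [[25,0,0],[0,0,0],-1],
    [[-25,0,0],[0,0,0],-1],
    [[25,0,0],[0,0,0],-1],
    [[-25,0,0],[0,0,0],-1],
    [[25,0,0],[0,0,0],-1],
    [[0,0,0],[0,0,0],-1],
    [[0,0,0],[0,0,0],-1],
  ],
)

```text
clock: 8.1
tcp_pos: [593.2, 278.3, 173.8]
orientation: [1.0, 0.019, -0.005, 0.001]
wrist_force: [-0.4, 0.5, -1.0]
width: 46.7
```

```bash
python3 - <<'E'
from h import *
st()
p=env.read_camera("side"); cv2.imwrite("pics/s3.png",p["img"])
E
```

```text
{'clock': 8.1, 'joint_positions': [-0.118, 0.583, -0.592, 1.535, 0.341, 1.139, -2.313], 'qd': [-0.005, -0.048, -0.008, -0.072, 0.007, 0.01, 0.018], 'effort': [2.649, -64.177, -7.15, -27.452, 0.387, -0.075, -0.2], 'tcp_pos': [593.22, 278.307, 173.816], 'orientation': [1.0, 0.019, -0.005, 0.001], 'wrist_force': [-0.433, 0.496, -1.001], 'torque': [0.032, 0.039, -0.009], 'width': 46.685}
```

View pics/s3.png

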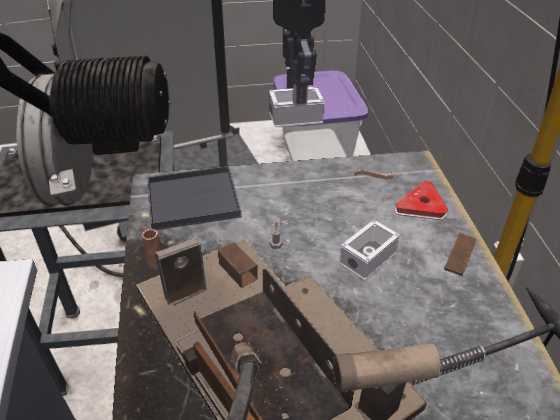

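drive_tool(
  plan=[
    [[-30,0,0],[0,0,0],-1],
    [[-30,0,0],[0,0,0],-1],
    [[30,0,0],[0,0,0],-1],
    [[30,0,0],[0,0,0],-1],
    [[-30,0,0],[0,0,0],-1],
    [[-30,0,0],[0,0,0],-1],
    [[30,0,0],[0,0,0],-1],
    [[30,0,0],[0,0,0],-1],
    [[0,0,0],[0,0,0],-1],
    [[0,0,0],[0,0,0],-1],
  ],
)

```text
clock: 9.15
tcp_pos: [594.3, 279.9, 179.3]
orientation: [1.0, 0.019, -0.001, -0.0]
wrist_force: [-0.5, 0.3, -1.5]
width: 46.9
```

drive_tool(
  plan=[
    [[0,0,0],[0,0.14,0],-1],
    [[0,0,0],[0,0.28,0],-1],
    [[0,0,0],[0,0.42,0],-1],
    [[0,0,0],[0,0.42,0],-1],
    [[0,0,0],[0,0.42,0],-1],
    [[0,0,0],[0,0.42,0],-1],
    [[0,0,0],[0,0.28,0],-1],
    [[0,0,0],[0,0.14,0],-1],
    [[0,0,0],[0,0,0],-1],
    [[0,0,0],[0,0,0],-1],
  ],
)

```text
clock: 10.15
tcp_pos: [601.9, 276.4, 177.5]
orientation: [1.0, 0.014, -0.002, -0.001]
wrist_force: [1.1, -0.2, -3.4]
width: 47.0
```

```bash
python3 - <<'E'
from h import *
o=st()
p=env.read_camera("side"); 
u,v=proj(p,o["tcp_pos"]).astype(int); print(u,v)
cv2.imwrite("pics/s4.png",cv2.resize(p["img"][max(v-50,0):v+70,u-80:u+80],None,fx=5,fy=5,interpolation=2))
for r in env.landmark_of("nut_1",p): print(r)
plan([597,279,31],.04)
E
```

```text
{'clock': 10.15, 'joint_positions': [-0.122, 0.584, -0.574, 1.518, 0.331, 1.142, -2.302], 'qd': [-0.029, -0.071, -0.01, 0.147, 0.071, -0.161, -0.093], 'effort': [-2.653, -68.425, -11.787, -31.885, -1.399, 1.733, 1.097], 'tcp_pos': [601.855, 276.354, 177.544], 'orientation': [1.0, 0.014, -0.002, -0.001], 'wrist_force': [1.099, -0.185, -3.417], 'torque': [-0.045, -0.157, 0.009], 'width': 47.009}
301 99
shift [-1.5, -0.5, 146.8] turn [-0.002, -0.0, -0.007] clock 10.25
```

View pics/s4.png

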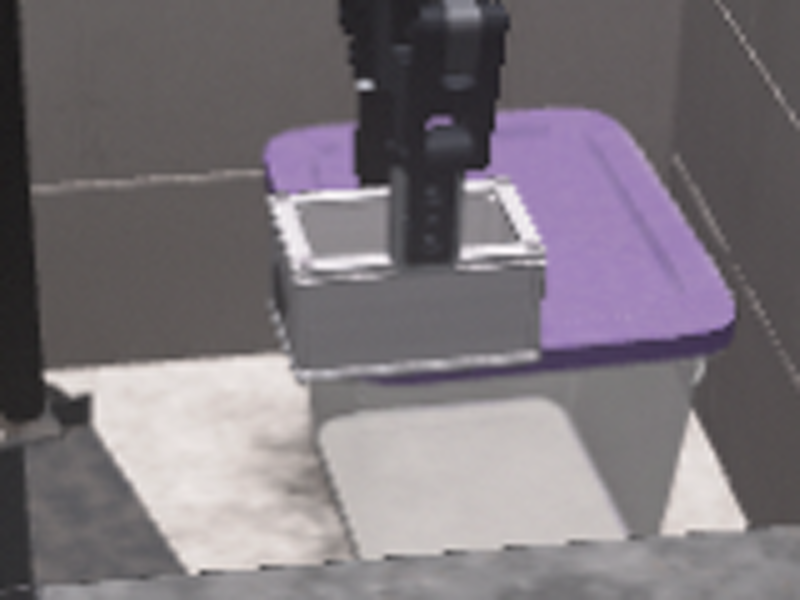

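drive_tool(
  plan=[
    [[-1,0,40],[0,0,0],-1],
    [[-1,0,80],[0,0,0],-1],
    [[-1,0,110],[0,0,0],-1],
    [[-1,0,125],[0,0,0],-1],
    [[-1,0,125],[0,0,0],-1],
    [[-1,0,125],[0,0,0],-1],
  ],
)

```text
clock: 10.85
tcp_pos: [596.1, 279.8, 55.4]
orientation: [1.0, 0.018, 0.001, -0.001]
wrist_force: [-0.1, 0.4, -2.5]
width: 47.1
```

```bash
python3 - <<'E'
from h import *
plan([597,279,31],.04)
E
```

```text
shift [0.8, 0.8, 24.4] turn [-0.001, -0.002, -0.004] clock 10.85
```

drive_tool(
  plan=[
    [[0,0,10],[0,0,0],-1],
    [[0,0,18],[0,0,0],-1],
    [[0,0,22],[0,0,0],-1],
    [[0,0,24],[0,0,0],-1],
    [[0,0,24.5],[0,0,0],-1],
    [[0,0,24.5],[0,0,0],-1],
  ],
)

```text
clock: 11.45
tcp_pos: [595.5, 278.6, 30.3]
orientation: [1.0, 0.018, -0.0, 0.0]
wrist_force: [-4.1, -3.8, 6.8]
width: 47.0
```

drive_tool(
  plan=[
    [[0,0,0],[0,0,0],1],
    [[0,0,0],[0,0,0],1],
    [[0,0,0],[0,0,0],1],
    [[0,0,0],[0,0,0],1],
    [[0,0,0],[0,0,0],1],
    [[0,0,0],[0,0,0],1],
  ],
)

```text
clock: 12.05
tcp_pos: [595.7, 278.9, 29.2]
orientation: [1.0, 0.018, -0.0, -0.0]
wrist_force: [-0.4, -0.1, -0.2]
width: 85.2
```

drive_tool(
  plan=[
    [[0,0,-30],[0,0,0],1],
    [[0,0,-70],[0,0,0],1],
    [[0,0,-120],[0,0,0],1],
    [[0,0,-170],[0,0,0],1],
    [[0,0,-220],[0,0,0],1],
    [[0,0,-220],[0,0,0],1],
  ],
)

```text
clock: 12.65
tcp_pos: [598.2, 281.2, 257.7]
orientation: [1.0, 0.018, 0.006, -0.003]
wrist_force: [-0.0, -0.0, -0.0]
width: 85.4
```

```bash
python3 - <<'E'
from h import *
st()
p=env.read_camera("side"); 
u,v=proj(p,[597,279,30]).astype(int)
cv2.imwrite("pics/s5.png",cv2.resize(p["img"][max(v-40,0):v+40,u-50:u+50],None,fx=7,fy=7,interpolation=2))
for t in("nut_1","box_1"):
  for r in env.landmark_of(t,p): print(t,r,at_z(p,r["xy"],0))
print([proj(p,[597,279,z]).round(1) for z in (0,9,4)])
v=[(p,sil("box_1",p,[597,279,21]))]
if v[0][1] is not None: print(fit(v,[597,279,.06],80,50,42))
E
```

```text
{'clock': 12.65, 'joint_positions': [-0.117, 0.511, -0.598, 1.439, 0.295, 1.268, -2.276], 'qd': [-0.007, 0.063, 0.024, 0.104, 0.021, -0.082, -0.019], 'effort': [1.422, -63.62, -7.407, -30.689, -0.166, 1.327, 0.284], 'tcp_pos': [598.22, 281.236, 257.699], 'orientation': [1.0, 0.018, 0.006, -0.003], 'wrist_force': [-0.001, -0.0, -0.007], 'torque': [0.09, -0.063, -0.026], 'width': 85.384}
box_1 {'xy': [366.1, 259.8], 'score': 0.75} [673.6130855  81.7469917   0.       ]
box_1 {'xy': [295.8, 188.0], 'score': 0.67} [595.1177064  274.58020968   0.        ]
[array([296.4, 186.4]), array([296.5, 182.4]), array([296.5, 184.6])]
(array([5.95106e+02, 2.79124e+02, 1.20000e-02]), np.float64(0.9631490787269682))
```

View pics/s5.png

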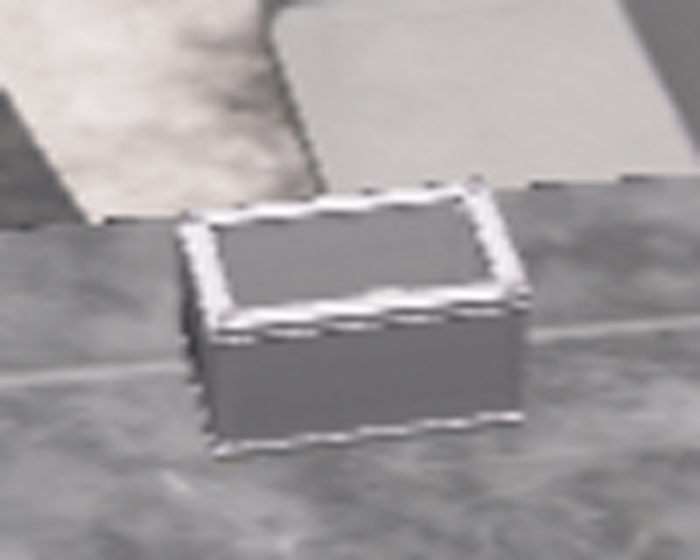

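drive_tool(
  plan=[
    [[15,40,-10],[0,0,-0.12],1],
    [[30,80,-10],[0,0,-0.24],1],
    [[45,120,0],[0,0,-0.36],1],
    [[60,160,10],[0,0,-0.48],1],
    [[71,200,20],[0,0,-0.6],1],
    [[71,200,40],[0,0,-0.607],1],
    [[71,200,60],[0,0,-0.607],1],
    [[71,200,60],[0,0,-0.607],1],
  ],
)

```text
clock: 13.65
tcp_pos: [671.4, 80.1, 184.2]
orientation: [0.949, 0.316, -0.004, -0.001]
wrist_force: [0.1, -0.3, -0.4]
width: 85.4
```

```bash
python3 - <<'E'
from h import *
st()
plan([676,84,31],.645)
p=env.read_camera("top"); cv2.imwrite("pics/t6.png",p["img"])
for t in("nut_1","box_1"):
  for r in env.landmark_of(t,p): print(t,r,at_z(p,r["xy"],0))
u,v=proj(p,[596,279,42]).astype(int)
cv2.imwrite("pics/t6c.png",cv2.resize(p["img"][max(v-35,0):v+35,u-35:u+35],None,fx=8,fy=8,interpolation=2))
print(u,v,proj(p,[596,279,9]))
E
```

```text
{'clock': 13.65, 'joint_positions': [0.234, 0.627, -0.669, 1.463, 0.4, 1.198, -1.419], 'qd': [-0.012, -0.036, -0.018, -0.052, -0.013, 0.04, 0.011], 'effort': [0.316, -69.109, -11.096, -28.823, 0.175, -0.568, -0.112], 'tcp_pos': [671.409, 80.146, 184.163], 'orientation': [0.949, 0.316, -0.004, -0.001], 'wrist_force': [0.113, -0.292, -0.39], 'torque': [0.042, -0.01, 0.015], 'width': 85.431}
shift [7.1, 0.3, 153.1] turn [-0.004, 0.007, -0.003] clock 13.65
box_1 {'xy': [243.2, 184.8], 'score': 0.88} [594.91733402 271.030146     0.        ]
box_1 {'xy': [332.3, 143.8], 'score': 0.62} [681.1501547   82.88784429   0.        ]
237 182 [239.02348914 183.88326964]
```

View pics/t6.png

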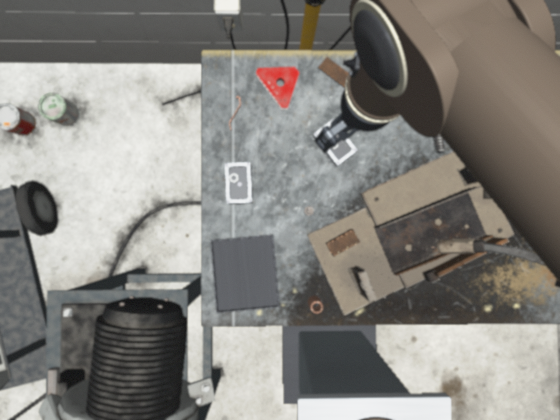

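View pics/t6c.png

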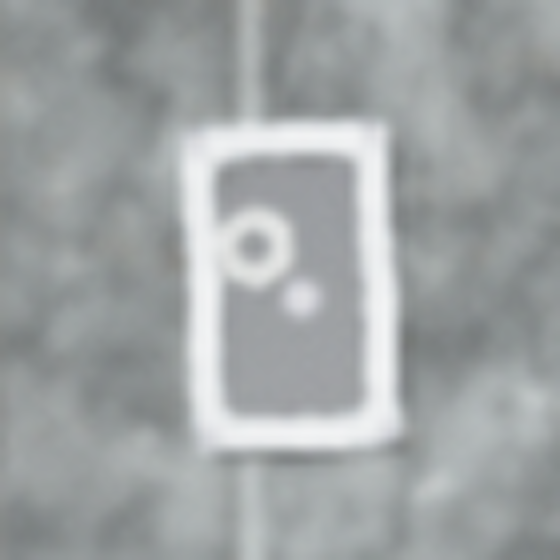

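```bash
python3 - <<'E'
from h import *
p=env.read_camera("top")
v=[(p,sil("box_1",p,[596,279,21],15))]
if v[0][1] is not None: print(fit(v,[596,279,.03],80,50,42))
plan([595.5,279.3,200],.03)
E
```

```text
(array([5.97235e+02, 2.79698e+02, 6.00000e-03]), np.float64(0.9417989417989417))
shift [55.3, -204.8, -9.8] turn [0.0, -0.001, 0.614] clock 13.9
```

drive_tool(
  plan=[
    [[5,-25,-25],[0,0,0.1],1],
    [[18,-65,-35],[0,0,0.22],1],
    [[30,-105,-35],[0,0,0.34],1],
    [[42,-145,-30],[0,0,0.46],1],
    [[52,-185,-20],[0,0,0.56],1],
    [[55,-205,-10],[0,0,0.61],1],
    [[55,-205,-10],[0,0,0.61],1],
    [[55,-205,-10],[0,0,0.61],1],
  ],
)

```text
clock: 14.7
tcp_pos: [595.0, 279.1, 200.1]
orientation: [1.0, 0.018, 0.001, 0.0]
wrist_force: [0.6, -1.0, 0.5]
width: 85.3
```

```bash
python3 - <<'E'
from h import *
plan([596,279.3,31],.025)
E
```

```text
shift [0.8, -0.2, 169.1] turn [0.0, -0.001, 0.01] clock 14.7
```

drive_tool(
  plan=[
    [[1,0,45],[0,0,0.01],1],
    [[1,0,90],[0,0,0.01],1],
    [[1,0,110],[0,0,0.01],1],
    [[1,0,110],[0,0,0.01],1],
    [[1,0,110],[0,0,0.01],1],
  ],
)

```text
clock: 15.2
tcp_pos: [597.3, 277.8, 90.4]
orientation: [1.0, 0.011, 0.001, -0.0]
wrist_force: [0.3, -0.6, -0.1]
width: 85.6
```

```bash
python3 - <<'E'
from h import *
plan([596,279.3,31],.025)
E
```

```text
shift [-1.3, -1.5, 59.4] turn [-0.0, -0.001, -0.004] clock 15.2
```

drive_tool(
  plan=[
    [[-1,-1,30],[0,0,0],1],
    [[-1,-1,50],[0,0,0],1],
    [[-1,-1,59],[0,0,0],1],
    [[-1,-1,59],[0,0,0],1],
    [[-1,-1,59],[0,0,0],1],
  ],
)

```text
clock: 15.7
tcp_pos: [596.1, 280.0, 32.1]
orientation: [1.0, 0.011, 0.001, -0.001]
wrist_force: [-0.1, 0.3, 0.1]
width: 85.5
```

drive_tool(
  plan=[
    [[0,0,0],[0,0,0],-1],
    [[0,0,0],[0,0,0],-1],
    [[0,0,0],[0,0,0],-1],
    [[0,0,0],[0,0,0],-1],
    [[0,0,0],[0,0,0],-1],
    [[0,0,0],[0,0,0],-1],
    [[0,0,0],[0,0,0],-1],
    [[0,0,0],[0,0,0],-1],
  ],
)

```text
clock: 16.5
tcp_pos: [595.5, 279.8, 32.0]
orientation: [1.0, 0.011, 0.001, -0.0]
wrist_force: [-1.8, -2.1, 10.0]
width: 45.8
```

drive_tool(
  plan=[
    [[0,0,-15],[0,0,0],-1],
    [[0,0,-40],[0,0,0],-1],
    [[0,0,-70],[0,0,0],-1],
    [[0,0,-110],[0,0,0],-1],
    [[0,0,-150],[0,0,0],-1],
    [[0,0,-190],[0,0,0],-1],
    [[0,0,-220],[0,0,0],-1],
    [[0,0,-220],[0,0,0],-1],
    [[0,0,-220],[0,0,0],-1],
  ],
)

```text
clock: 17.4
tcp_pos: [594.8, 279.6, 251.0]
orientation: [1.0, 0.011, 0.001, -0.0]
wrist_force: [-0.3, -0.1, -3.3]
width: 45.3
```

```bash
python3 - <<'E'
from h import *
st()
plan([412,268,250],.07)
p=env.read_camera("side"); cv2.imwrite("pics/s7.png",p["img"])
E
```

```text
{'clock': 17.4, 'joint_positions': [-0.125, 0.514, -0.585, 1.448, 0.289, 1.265, -2.286], 'qd': [-0.001, 0.032, 0.012, 0.037, 0.003, -0.006, -0.002], 'effort': [-0.154, -67.984, -8.909, -32.955, -0.032, 0.036, 0.029], 'tcp_pos': [594.762, 279.567, 250.996], 'orientation': [1.0, 0.011, 0.001, -0.0], 'wrist_force': [-0.301, -0.101, -3.28], 'torque': [-0.049, 0.04, -0.013], 'width': 45.266}
shift [-183.0, 7.4, 0.8] turn [-0.0, -0.001, -0.047] clock 17.4
```

View pics/s7.png

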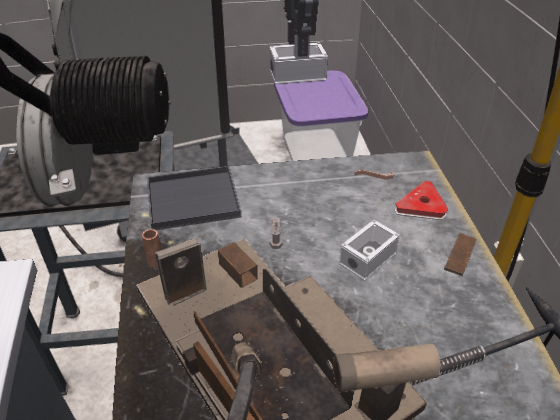

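drive_tool(
  plan=[
    [[0,5,-45],[0,0,0],-1],
    [[0,10,-90],[0,0,0],-1],
    [[-20,17,-115],[0,0,-0.01],-1],
    [[-55,17,-115],[0,0,-0.02],-1],
    [[-95,17,-115],[0,0,-0.03],-1],
    [[-135,17,-115],[0,0,-0.04],-1],
    [[-165,17,-115],[0,0,-0.045],-1],
    [[-180,17,-115],[0,0,-0.045],-1],
    [[-180,17,-115],[0,0,-0.045],-1],
  ],
)

```text
clock: 18.35
tcp_pos: [413.7, 258.4, 364.8]
orientation: [0.999, 0.035, -0.0, 0.001]
wrist_force: [0.5, 0.9, -1.3]
width: 45.1
```

```bash
python3 - <<'E'
from h import *
st()
plan([414,259,100],.07)
p=env.read_camera("side"); cv2.imwrite("pics/s8.png",p["img"])
p=env.read_camera("top"); cv2.imwrite("pics/t8.png",p["img"])
E
```

```text
{'clock': 18.35, 'joint_positions': [-0.042, 0.136, -0.686, 1.664, 0.089, 1.374, -2.242], 'qd': [0.003, 0.048, 0.03, -0.052, 0.033, -0.006, 0.004], 'effort': [-0.065, -38.722, -3.093, -32.083, -0.29, 0.168, -0.03], 'tcp_pos': [413.66, 258.399, 364.843], 'orientation': [0.999, 0.035, -0.0, 0.001], 'wrist_force': [0.453, 0.861, -1.283], 'torque': [-0.011, -0.023, -0.036], 'width': 45.058}
shift [0.5, -0.9, 264.8] turn [0.001, 0.001, -0.001] clock 18.35
```

View pics/t8.png

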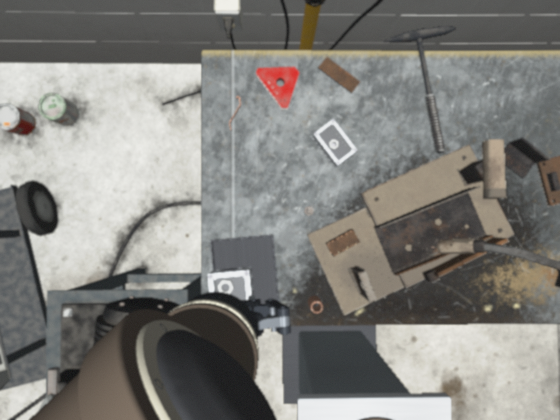

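View pics/s8.png

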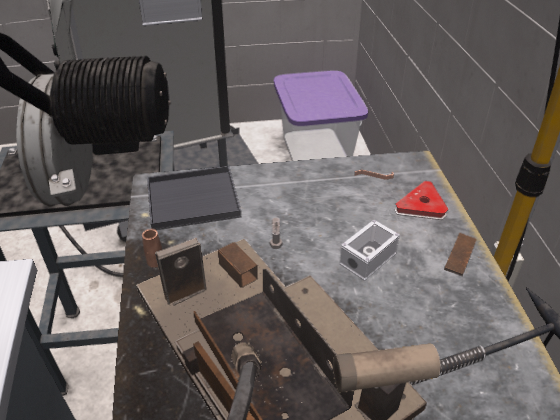

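drive_tool(
  plan=[
    [[0,0,35],[0,0,0],-1],
    [[0,0,70],[0,0,0],-1],
    [[0,0,105],[0,0,0],-1],
    [[0,0,140],[0,0,0],-1],
    [[0,0,160],[0,0,0],-1],
    [[0,0,160],[0,0,0],-1],
  ],
)

```text
clock: 19.05
tcp_pos: [414.9, 257.0, 201.7]
orientation: [0.999, 0.033, -0.003, 0.001]
wrist_force: [0.2, -0.8, -1.1]
width: 45.3
```

```bash
python3 - <<'E'
from h import *
st()
plan([414,259,60],.07)
p=env.read_camera("side"); cv2.imwrite("pics/s9.png",p["img"])
E
```

```text
{'clock': 19.05, 'joint_positions': [-0.086, 0.276, -0.671, 1.909, 0.196, 1.029, -2.345], 'qd': [0.005, -0.049, -0.017, -0.063, -0.025, 0.051, 0.022], 'effort': [-0.462, -42.51, -5.152, -27.872, 0.233, -0.737, -0.279], 'tcp_pos': [414.915, 257.001, 201.746], 'orientation': [0.999, 0.033, -0.003, 0.001], 'wrist_force': [0.223, -0.822, -1.089], 'torque': [-0.017, 0.001, 0.026], 'width': 45.262}
shift [0.1, -2.3, 141.7] turn [0.002, 0.006, -0.003] clock 19.05
```

View pics/s9.png

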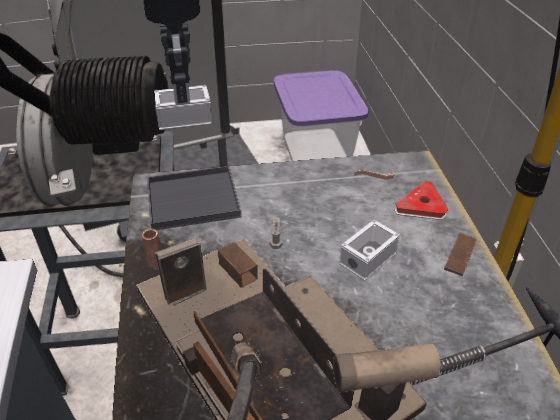

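drive_tool(
  plan=[
    [[0,-1,30],[0,0,0],-1],
    [[0,-1,60],[0,0,0],-1],
    [[0,-1,90],[0,0,0],-1],
    [[0,-1,115],[0,0,0],-1],
    [[0,-1,130],[0,0,0],-1],
    [[0,-1,130],[0,0,0],-1],
    [[0,-1,130],[0,0,0],-1],
  ],
)

```text
clock: 19.8
tcp_pos: [416.5, 260.2, 76.3]
orientation: [0.999, 0.034, 0.001, -0.0]
wrist_force: [-0.3, -0.2, -2.2]
width: 45.1
```

```bash
python3 - <<'E'
from h import *
st()
plan([414,259,36],.07)
p=env.read_camera("side"); cv2.imwrite("pics/s10.png",p["img"])
E
```

```text
{'clock': 19.8, 'joint_positions': [-0.176, 0.448, -0.597, 2.033, 0.361, 0.762, -2.496], 'qd': [0.007, -0.019, -0.007, -0.0, 0.001, -0.002, -0.001], 'effort': [-0.026, -49.01, -6.313, -21.358, 0.067, 0.003, -0.039], 'tcp_pos': [416.504, 260.172, 76.33], 'orientation': [0.999, 0.034, 0.001, -0.0], 'wrist_force': [-0.306, -0.168, -2.222], 'torque': [-0.029, 0.054, 0.004], 'width': 45.14}
shift [-2.6, 1.0, 40.3] turn [-0.001, -0.001, -0.003] clock 19.8
```

View pics/s10.png

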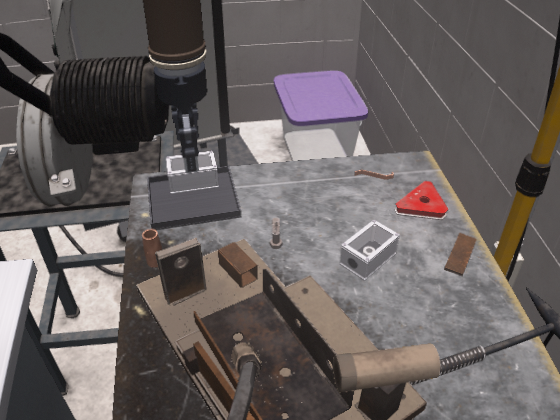

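drive_tool(
  plan=[
    [[-2,1,15],[0,0,0],-1],
    [[-2,1,28],[0,0,0],-1],
    [[-2,1,36],[0,0,0],-1],
    [[-2,1,39],[0,0,0],-1],
    [[-2,1,41],[0,0,0],-1],
    [[-2,1,41],[0,0,0],-1],
  ],
)

```text
clock: 20.45
tcp_pos: [413.4, 258.4, 35.1]
orientation: [0.999, 0.034, 0.0, 0.0]
wrist_force: [-2.5, -2.5, 6.4]
width: 45.4
```

```bash
python3 - <<'E'
from h import *
st()
p=env.read_camera("side"); cv2.imwrite("pics/s11.png",cv2.resize(p["img"][90:250,100:300],None,fx=4,fy=3.75))
E
```

```text
{'clock': 20.45, 'joint_positions': [-0.216, 0.509, -0.555, 2.068, 0.424, 0.676, -2.553], 'qd': [0.002, -0.002, -0.002, 0.003, -0.002, -0.002, 0.002], 'effort': [-0.325, -49.114, -6.262, -19.826, 0.329, -1.174, -0.039], 'tcp_pos': [413.376, 258.406, 35.07], 'orientation': [0.999, 0.034, 0.0, 0.0], 'wrist_force': [-2.516, -2.497, 6.444], 'torque': [-0.507, 0.63, 0.036], 'width': 45.366}
```

View pics/s11.png

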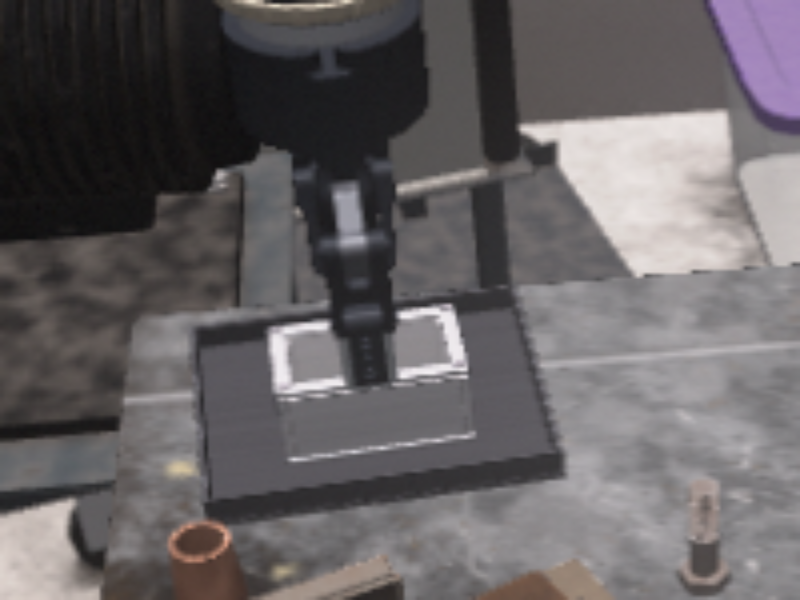

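Box is on the tray floor (contact ≈6 N), inside the walls. Release and rise vertically.

drive_tool(
  plan=[
    [[0,0,0],[0,0,0],0.6],
    [[0,0,0],[0,0,0],0.6],
    [[0,0,0],[0,0,0],0.6],
    [[0,0,0],[0,0,0],0.6],
    [[0,0,0],[0,0,0],0.6],
    [[0,0,0],[0,0,0],0.6],
  ],
)

```text
clock: 21.1
tcp_pos: [413.4, 258.4, 34.3]
orientation: [0.999, 0.034, -0.0, -0.0]
wrist_force: [-0.5, -0.2, 0.2]
width: 68.3
```

drive_tool(
  plan=[
    [[0,0,-20],[0,0,0],0.6],
    [[0,0,-60],[0,0,0],0.6],
    [[0,0,-100],[0,0,0],0.6],
    [[0,0,-150],[0,0,0],0.6],
    [[0,0,-200],[0,0,0],0.6],
    [[0,0,-250],[0,0,0],0.6],
    [[0,0,-300],[0,0,0],0.6],
    [[0,0,-350],[0,0,0],0.6],
    [[0,0,-390],[0,0,0],0.6],
    [[0,0,-390],[0,0,0],0.6],
  ],
)

```text
clock: 22.1
tcp_pos: [414.4, 259.8, 429.8]
orientation: [0.999, 0.034, 0.004, -0.002]
wrist_force: [0.6, 0.2, 0.1]
width: 68.2
```

drive_tool(
  plan=[
    [[0,45,0],[0,0,0],0.6],
    [[0,90,0],[0,0,0],0.6],
    [[0,135,0],[0,0,0],0.6],
    [[0,180,0],[0,0,0],0.6],
    [[0,225,0],[0,0,0],0.6],
    [[0,270,0],[0,0,0],0.6],
    [[0,315,0],[0,0,0],0.6],
    [[0,360,0],[0,0,0],0.6],
    [[0,400,0],[0,0,0],0.6],
    [[0,400,0],[0,0,0],0.6],
  ],
)

```text
clock: 23.1
tcp_pos: [439.5, -146.6, 423.0]
orientation: [1.0, 0.03, -0.001, 0.001]
wrist_force: [-0.1, 0.4, -0.7]
width: 68.5
```

```bash
python3 - <<'E'
from h import *
st()
p=env.read_camera("top"); cv2.imwrite("pics/t12.png",p["img"])
q=env.read_camera("side"); cv2.imwrite("pics/s12.png",q["img"])
v=[(a,sil("box_1",a,[413,259,24],20)) for a in(p,q)]; v=[a for a in v if a[1] is not None]
print(len(v),fit(v,[413,259,.07],80,50,42,3))
cv2.imwrite("pics/t12c.png",cv2.resize(p["img"][120:320,200:380],None,fx=3,fy=3,interpolation=2))
E
```

```text
{'clock': 23.1, 'joint_positions': [0.475, 0.034, -0.267, 1.62, 0.011, 1.49, -1.304], 'qd': [-0.042, -0.023, -0.091, 0.019, -0.046, 0.009, -0.074], 'effort': [0.74, -34.925, 0.666, -33.741, 0.22, -0.083, 0.968], 'tcp_pos': [439.519, -146.602, 423.012], 'orientation': [1.0, 0.03, -0.001, 0.001], 'wrist_force': [-0.137, 0.427, -0.676], 'torque': [0.003, 0.02, 0.0], 'width': 68.514}
2 (array([4.12808e+02, 2.59386e+02, 6.30000e-02]), np.float64(1.8929886211512716))
```

View pics/t12c.png

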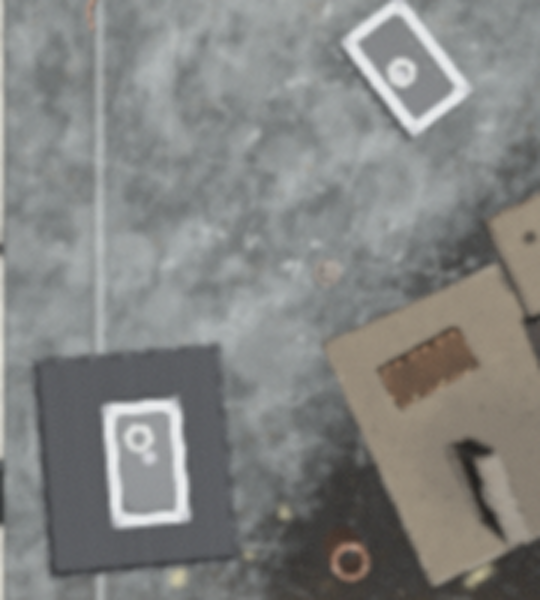

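View pics/s12.png

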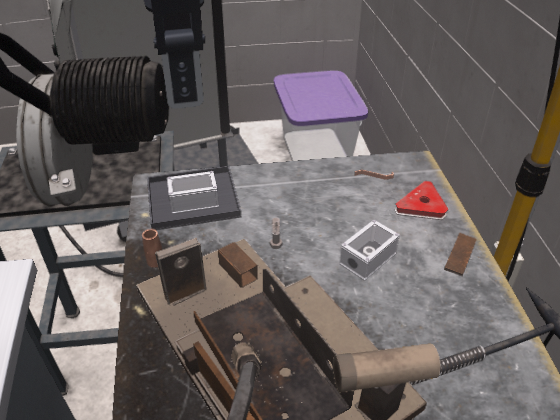

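The loose-nut box stands upright in the tray, with its nut off the stub at (139,438) in the top crop. The other box is untouched on the bare table, and the arm is clear of everything.

```bash
python3 -c "
from h import *
print(env.sign_off())"
```

```text
the job is handed in; nothing more can be done
None
```

The box with the broken weld is standing upright in the tray, and I handed the job in at about 23 s of the 70 s allowed.

- **Finding it:** I picked up the box on the left, behind the tray, shook it in 50–60 mm strokes and tipped it about 24°. After I set it down, the top camera showed its nut beside the bare stub, so this was the loose one.
- **Placing it:** I picked it up again and set it on the tray floor. My last fit from both cameras puts it at about (413, 259) mm, turned 0.06 rad, well inside the walls.
- **The other box:** I did not need to shake it, and it was never touched. It still stands upright on the bare table at about (676, 84) mm with its nut centred.

The arm was clear of everything at hand-in, and the wrist force read at the end of each move was never above about 10 N.

Two checks did not agree or did not work:
- The nut detector found no nut in any picture, so I judged both nuts by eye from the top view.
- The gripper read about 45–47 mm on the 50 mm box, but the box did not slip.

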